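# Pack the film box for the stacks

## Robot

A 7-joint arm with a two-finger parallel gripper is mounted at the origin on the work surface. World frame = base frame: x ahead of the robot, y to its left, z up, the work surface at z = 0. Lengths are in m, angles in degrees, forces in N, time in s.
With the tool pointing down it reaches from about 0.35 to 0.775 m from the base axis. Payload 3.1 kg.
Tool frame: the origin (TCP) lies midway between the tips of the shut fingers; the grasp point (between the pads) lies 19 mm behind it; z points along the fingers, y is the direction in which the jaws open and shut (so a half turn about z gives the same grasp; the last joint's range is limited). The gripper opens to 85 mm and grips with 20 to 120 N. Pads are 22 mm wide; open, the fingers measure 114 mm over their backs; the gripper's body (76 mm by 85 mm) begins 54 mm behind the grasp point. The pads swing forward as they close: fully open they stand 13 mm farther back than shut.
Start: joints at [-72.806, 17.813, 0.802, 86.603, -0.252, 75.585, -1.558], TCP at [0.184, 0.518, 0.231] pointing down, gripper open.
Joint ranges: [-154.91, 154.91], [-16.99, 109.72], [-72.82, 74.43], [7.12, 147.25], [-82.49, 262.49], [11.32, 116.49], [-174.64, 174.64]. Speed limits (degrees/s): [159.86, 159.86, 180, 180, 180, 180, 180].

## Interface

Orientations are given as a 3x3 rotation matrix whose columns are the frame's x, y, z axes.
In Python, from cell import manip, imaging gives the robot as it stands. The module is installed in compiled form; this text tells all that it offers.
- The arm moves only by the shell command python3 -m inch 'ROWS'. ROWS is text: rows parted by semicolons, each of 5 numbers parted by spaces: the finger opening in mm, from 0 to 85.4, then the shift along the tool's x, y, z in units of 60 mm (1.0 is 60 mm), then the turn about the tool's z in units of 5 degrees (1.0 is 5 degrees). A call has 1 to 10 rows; each row is the pose to reach, as a shift and turn from the pose commanded when the call began, along the tool's axes at that moment; what a row does not reach only later rows make up. A row lasts 1/8 s, in which the tool goes at most 62.5 mm and 10.7 degrees, less where a joint would pass 70% of its speed; a pose out of reach is approached as far as the arm can. A call with a gripper value outside its range is refused whole. The fingers move at their own pace and stop on an object; the grip force is fixed at half the most. Time passes only in rows, so rows that repeat a pose let the fingers close. It gives the time, the measured TCP pose, the force and the opening at its end, in the units of the state.
- manip.read_state(): the state, without advancing time (a new reading comes with each control period).
- imaging.camera(name): name is "side" or "top" or "wrist"; returns (picture, depth): 420x560x3 uint8, blue, green, red; 420x560 float32, m along the optical axis (not along the pixel's ray), 0 where there is no reading.
- imaging.camera_model(name): a dict with "mtx" (3x3 intrinsics, pixels), "world_to_cam" (4x4, takes a point from world to camera coordinates). Camera axes: x right, y up, looking along -z (the intrinsics and any distortion apply to the point x, -y, -z); pixel columns grow to the right and rows downward; lengths in m; the calibration is good to about 2 mm. The wrist camera is an equidistant fisheye: a pixel r from the principal point sees the ray r / f radians off the axis. A picture is of the moment at which its call begins: read the wrist's pose just before it. camera_model takes no time and is no camera call; for the wrist camera it gives the pose at the moment of the call.
- manip.sign_off(): hands the job in, once; it reports no verdict.
The state is a dict: "t": time; "q": joint angles; "joint_vel": joint speeds; "joint_torque": joint torques, N m; "tool_pos": TCP position; "eef_rot": TCP orientation; "contact_force": force on the tool from outside, world axes, zero at the start; "wrist_torque": the same for the moment, N m; "gripper_width": finger opening in m.
Only numpy, scipy, OpenCV 4.12 (cv2) and the standard library are available. Lean on these libraries where they do the work, as an engineer would, in place of code of your own. Each camera call takes 0.05 s, during which the arm holds its last target. There are 200 camera calls.

## Task

Pack the carton that is lying on the desk and the projection lens into the grey archive box, next to the taller carton and the tin that are already filed there, so that all four stand upright on the bottom of the box; the carton has to stand on its small end. Set both down into the box gently, do not drop them, keep the lens upright all the while, and leave the other things on the desk where they are.

Things in the scene. Friction and masses are not known exactly. Their poses are not given: they have to be found in the camera images.
- box: grey open archive box, fixed to the desk. Outside 128 (x) x 108 (y) x 65 mm high, walls and floor 5 mm, so inside 118 x 98 mm and 60 mm deep. Origin: centre of its underside, z up. Its +y half holds the row of cartons (wide faces towards +-y), its -y half the row of round things; its -x half is already filled, so the +x half is free
- carton: plain cardboard film carton to be packed, lying flat on the desk, a solid block 120 x 56 x 36 mm, 0.11 to 0.22 kg. Origin: its centre; x along its 120 mm length, y along its 56 mm width, z along its 36 mm thickness (up at the start). Either end may be up in the box. In the box its 56 mm width must lie along the box's x and its 36 mm thickness along the box's y
- lens: spare projection lens to be packed, standing on the desk: dark metal barrel of 56 mm diameter, 60 mm high, with a black neck of 34 mm diameter on top from 60 to 110 mm, 0.21 to 0.42 kg. Origin: centre of its underside, z up along its axis
- filed_carton: taller cardboard carton, already standing in the -x, +y corner of the box, loose: 56 mm along the box's x, 36 mm along the box's y, 135 mm high. Origin: its centre (67.5 mm above the box's inner floor); z up, its x along the box's x
- filed_tin: low round aluminium tin, already standing in the -x, -y corner of the box, loose: 56 mm diameter, 50 mm high. Origin: centre of its underside, z up
- tins: bystander: orange box 100 x 70 x 35 mm with a round tin of 68 mm diameter on it, one piece, 70 mm high in all. Origin: centre of its underside
- notes: bystander: clear note-paper holder, 85 x 85 x 62 mm high. Origin: centre of its underside
- reel: bystander: empty black film reel lying flat, 92 mm diameter, 18 mm high. Origin: centre of its underside
- loupe: bystander: small black magnifier, 48 mm diameter, 40 mm high. Origin: centre of its underside
Not all that is in view belongs to the job. What is shaped like the lens but purple or turquoise is not meant.

How it is judged:
By the outcome, as a careful person would: the job done as asked, in the order asked, and still so for the second after the job is handed in, with the robot touching nothing.
It also fails if it takes over 72 s, if anything falls off the work surface, if the arm or the gripper's body presses on something with over 40 N, if the wrist force passes 120 N, or if a joint passes its speed limit or range.

## Working session

There is one attempt and no reset: what is moved stays moved. The work goes in short steps, Python scripts to look and compute and a shell command to move; the robot and the scene stay as the last step left them, time stands still between calls to the robot, and variables do not carry over. Pictures are saved under pics/ and viewed, about 8 in all and at most 12, crops included, and the job is handed in when it is done.

```bash
mkdir -p pics; ls
python3 - <<'E'
from cell import manip, imaging
import cv2, numpy as np
s=manip.read_state()
for k in s: print(k,np.round(s[k],4).tolist())
for n in("side","top","wrist"):
    m=imaging.camera_model(n); print(n,{k:np.round(v,4).tolist() for k,v in m.items()})
    p,d=imaging.camera(n); cv2.imwrite(f"pics/{n}0.png",p); np.savez(f"{n}0.npz",p=p,d=d,K=m["mtx"],T=m["world_to_cam"]); print((d>0).mean())
E
```

```text
pics
t 0.0
q [-72.8051, 17.8607, 0.7988, 86.6928, -0.2518, 75.5848, -1.5589]
joint_vel [-0.174, -0.0291, 0.1122, 0.1424, 0.0011, 0.0226, 0.0662]
joint_torque [-0.0001, -37.9915, 0.146, -23.0594, 0.0122, 0.0138, 0.0]
tool_pos [0.1841, 0.5175, 0.2302]
eef_rot [[-0.9422, 0.3351, -0.0007], [0.3351, 0.9422, -0.0023], [-0.0001, -0.0024, -1.0]]
contact_force [-0.0214, 0.3019, 0.7708]
wrist_torque [-0.0522, 0.0173, 0.0327]
gripper_width 0.0858
side {'mtx': [[383.6426, 0.0, 284.2954], [0.0, 383.6426, 205.8428], [0.0, 0.0, 1.0]], 'world_to_cam': [[0.9116, -0.4109, 0.0073, -0.5523], [0.281, 0.6362, 0.7185, -0.2057], [-0.2999, -0.653, 0.6955, -0.6824], [0.0, 0.0, 0.0, 1.0]]}
0.9960671768707483
top {'mtx': [[474.9728, 0.0, 280.4988], [0.0, 474.9728, 211.5609], [0.0, 0.0, 1.0]], 'world_to_cam': [[-0.0069, -0.9998, -0.0192, -0.0231], [0.9837, -0.0102, 0.1797, -0.6079], [-0.1799, -0.0177, 0.9835, -1.1422], [0.0, 0.0, 0.0, 1.0]]}
0.996016156462585
wrist {'mtx': [[325.1923, 0.0, 274.9236], [0.0, 325.1923, 210.7218], [0.0, 0.0, 1.0]], 'world_to_cam': [[0.3355, 0.942, -0.0019, -0.5493], [-0.9, 0.3199, -0.2961, 0.0389], [-0.2783, 0.101, 0.9552, -0.3808], [0.0, 0.0, 0.0, 1.0]]}
0.9953061224489796
```

View pics/top0.png

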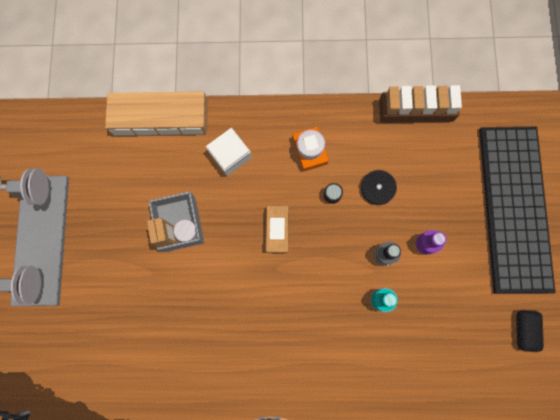

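View pics/side0.png

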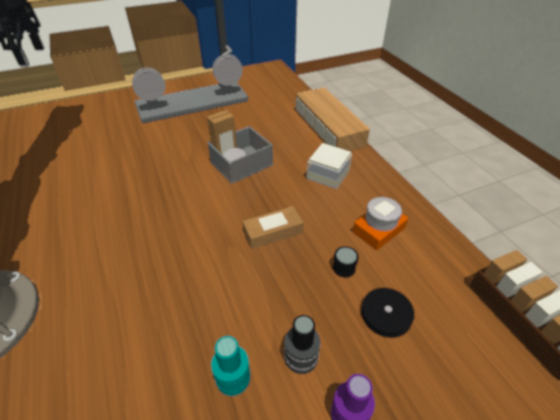

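The top view shows the box at (176,222) with the filed carton (157,231) and tin (185,230), the carton at (277,229), and the black lens at (389,253) between the purple (431,241) and turquoise (384,300) decoys. In the side view the carton is at (273,226), the lens at (302,343) and the box at (240,152).

```bash
cat > h.py <<'E'
import numpy as np, cv2
def cloud(d,K,T):
    v,u=np.indices(d.shape); x=(u-K[0,2])/K[0,0]*d; y=(v-K[1,2])/K[1,1]*d
    c=np.stack([x,-y,-d],-1); return (c-T[:3,3])@T[:3,:3]   # R^T (c-t)
def load(n):
    z=np.load(n+"0.npz"); return z["p"],cloud(z["d"],z["K"],z["T"]),z
def rect(P):
    (cx,cy),(w,h),a=cv2.minAreaRect((P[:,:2]*1000).astype(np.float32))
    if w<h: w,h,a=h,w,a+90
    return f"c=({cx:.1f},{cy:.1f}) {w:.1f}x{h:.1f} long-axis {((a+90)%180)-90:.1f} n={len(P)}"
def proj(X,K,T):
    c=X@T[:3,:3].T+T[:3,3]; return K[0,0]*c[...,0]/-c[...,2]+K[0,2], K[1,1]*c[...,1]/c[...,2]+K[1,2]
E
python3 - <<'E'
from h import *
for n,seeds in (("top",dict(carton=(277,215),lens=(391,251),box=(176,222),fc=(153,226),tin=(185,230),notes=(228,145),tins=(311,143),reel=(370,190),loupe=(333,192),purple=(437,238),turq=(387,297))),
                ("side",dict(carton=(255,226),lens=(303,325),box=(240,152)))):
    p,W,z=load(n)
    desk=W[(abs(W[...,2])<.02)&(W[...,0]>.2)&(W[...,0]<.8)]; print(n,"desk z",np.median(desk[:,2]))
    for k,(u,v) in seeds.items():
        X=W[v,u]; r=.1 if k=="box" else .075
        near=np.hypot(*(W[...,:2]-X[:2]).transpose(2,0,1))<r
        if k=="box": P=W[near&(abs(W[...,2]-.065)<.006)]
        else: P=W[near&(abs(W[...,2]-X[2])<.005)]
        # connected component restrict
        print(k,np.round(X*1000,1),"z=%.1f"%(np.median(P[:,2])*1000),rect(P))
        if k in("lens","carton"):
            Q=W[near&(W[...,2]>.012)]; print("   all>12mm",rect(Q))
E
```

```text
top desk z -0.00043127256808015455
carton [602.1 -19.1  37.2] z=35.4 c=(578.1,-18.1) 100.5x55.1 long-axis -2.2 n=728
   all>12mm c=(578.5,-18.0) 101.3x55.5 long-axis -2.4 n=833
lens [ 500.6 -289.3  108.8] z=108.9 c=(501.8,-294.6) 32.7x31.1 long-axis -89.3 n=158
   all>12mm c=(501.0,-292.3) 54.9x50.7 long-axis 25.7 n=483
box [592.  247.6   4. ] z=63.8 c=(587.9,239.2) 129.0x109.5 long-axis 13.2 n=378
fc [561.4 269.2 137. ] z=139.0 c=(552.0,262.7) 56.8x37.4 long-axis 12.9 n=344
tin [563.1 211.8  55.3] z=54.7 c=(573.8,230.7) 97.9x97.4 long-axis -77.5 n=441
notes [782.1 105.6  62.1] z=60.8 c=(773.2,106.4) 83.1x82.0 long-axis -53.3 n=823
tins [ 783.7 -108.    65. ] z=67.2 c=(784.3,-107.6) 71.1x69.1 long-axis -33.4 n=482
reel [ 668.9 -261.6   19.4] z=17.4 c=(679.0,-285.7) 89.6x89.3 long-axis 87.4 n=790
loupe [ 659.8 -163.1   41. ] z=40.0 c=(661.7,-164.5) 45.9x43.8 long-axis 0.3 n=239
purple [ 530.1 -398.4  111.4] z=109.5 c=(529.0,-402.3) 31.9x31.3 long-axis -89.1 n=150
turq [ 393.9 -275.   108.2] z=109.4 c=(388.2,-281.1) 33.8x29.7 long-axis -90.0 n=159
side desk z 0.000966133125451928
carton [529.1 -20.8  39.3] z=37.1 c=(556.8,-20.1) 93.7x58.2 long-axis -0.5 n=855
   all>12mm c=(556.6,-19.8) 94.3x58.2 long-axis -1.3 n=1180
lens [ 500.7 -297.6  111.7] z=111.1 c=(502.4,-296.7) 32.9x32.4 long-axis 71.0 n=393
   all>12mm c=(500.3,-300.0) 55.9x48.1 long-axis -33.4 n=1594
box [580.5 213.6  57. ] z=64.8 c=(589.1,236.8) 129.4x108.6 long-axis 12.9 n=453
```

```bash
cat > go.py <<'E'
import sys,numpy as np
from cell import manip
s=manip.read_state(); p=np.array(s["tool_pos"])*1000; R=np.array(s["eef_rot"])
yaw=np.degrees(np.arctan2(R[1,1],R[0,1]))
print("t %.2f p %s yaw %.1f q7 %.1f w %.1f F %s M %s"%(s["t"],p.round(1),yaw,s["q"][6],s["gripper_width"]*1000,np.round(s["contact_force"],1),np.round(s["wrist_torque"],2)))
if len(sys.argv)>1:
    x,y,z,a=map(float,sys.argv[1:5]); d=R.T@(np.array([x,y,z])-p)
    t=-(a-yaw); t=(t+180)%360-180
    print("shift",(d/60).round(3),"turn",round(t/5,2),"dist",np.linalg.norm(d).round(),"(rows>=%d)"%np.ceil(max(np.linalg.norm(d)/55,abs(t)/10)))
E
python3 - <<'E'
from h import *
for n,(u,v) in (("top",(277,229)),("side",(273,226))):
    p,W,z=load(n); X=W[v,u]
    P=W[(np.hypot(*(W[...,:2]-[.578,-.018]).transpose(2,0,1))<.1)&(abs(W[...,2]-.036)<.006)]
    print(n,rect(P),np.median(P[:,2]))
E
python3 go.py 610 -19 150 88; python3 go.py 610 -19 150 -92
```

```text
top c=(568.8,-17.8) 120.4x55.7 long-axis -1.9 n=981 0.035025694934269734
side c=(569.8,-20.1) 120.0x58.2 long-axis -1.0 n=1167 0.036959144359503336
t 0.15 p [184.1 517.7 230.5] yaw 70.4 q7 -1.6 w 85.6 F [-0.1  0.1 -0.6] M [ 0.01 -0.   -0.01]
shift [-9.685 -6.046  1.353] turn -3.52 dist 690.0 (rows>=13)
t 0.15 p [184.1 517.7 230.5] yaw 70.4 q7 -1.6 w 85.6 F [-0.1  0.1 -0.6] M [ 0.01 -0.   -0.01]
shift [-9.685 -6.046  1.353] turn 32.48 dist 690.0 (rows>=17)
```

```bash
python3 -m inch '85 -0.7 -0.4 0.1 -0.2; 85 -1.6 -1 0.2 -0.6; 85 -2.5 -1.5 0.3 -1; 85 -3.3 -2 0.4 -1.4; 85 -4.1 -2.5 0.5 -1.8; 85 -4.9 -3 0.6 -2.2; 85 -5.7 -3.5 0.7 -2.6; 85 -6.5 -4 0.8 -3; 85 -7.3 -4.5 0.9 -3.3; 85 -8 -5 1 -3.5'; python3 go.py 614 -20 120 88.5
```

```text
t: 1.4
tool_pos: [0.537, 0.073, 0.1709]
eef_rot: [[-0.999, 0.036, -0.0], [0.036, 0.999, -0.0], [0.0, -0.0, -1.0]]
contact_force: [1.2, 0.1, 0.5]
gripper_width: 0.0851
t 1.40 p [537.   73.  170.9] yaw 87.9 q7 84.6 w 85.1 F [1.2 0.1 0.5] M [ 0.01 -0.01  0.  ]
shift [-1.339 -1.504  0.848] turn -0.11 dist 131.0 (rows>=3)
```

```bash
python3 -m inch '85 -0.7 -0.75 0.4 -0.1; 85 -1.34 -1.5 0.85 -0.1; 85 -1.34 -1.5 1.5 -0.1; 85 -1.34 -1.5 2 -0.1; 85 -1.34 -1.5 2.4 -0.1; 85 -1.34 -1.5 2.65 -0.1; 85 -1.34 -1.5 2.74 -0.1; 50 -1.34 -1.5 2.74 -0.1; 50 -1.34 -1.5 2.74 -0.1; 50 -1.34 -1.5 2.74 -0.1'; python3 go.py
```

```text
t: 2.65
tool_pos: [0.6147, -0.0184, 0.0085]
eef_rot: [[-1.0, 0.027, 0.004], [0.027, 1.0, -0.0], [-0.004, -0.0, -1.0]]
contact_force: [0.1, -0.0, 3.6]
gripper_width: 0.0552
t 2.65 p [614.7 -18.4   8.5] yaw 88.4 q7 99.5 w 55.2 F [ 0.1 -0.   3.6] M [-0.18 -0.04 -0.01]
```

```bash
python3 -m inch '50 0 0 0 0; 50 0 0 0 0'; python3 go.py;  python3 - <<'E'
from cell import manip, imaging
import cv2
p,d=imaging.camera("side"); cv2.imwrite("pics/s1.png",cv2.resize(p[150:290,180:400],None,fx=3,fy=3))
E
```

```text
t: 2.9
tool_pos: [0.6147, -0.0184, 0.0085]
eef_rot: [[-1.0, 0.028, 0.004], [0.028, 1.0, -0.0], [-0.004, -0.0, -1.0]]
contact_force: [-0.2, -0.1, 6.6]
gripper_width: 0.0548
t 2.90 p [614.7 -18.4   8.5] yaw 88.4 q7 99.5 w 54.8 F [-0.2 -0.1  6.6] M [-0.19 -0.   -0.03]
```

View pics/s1.png

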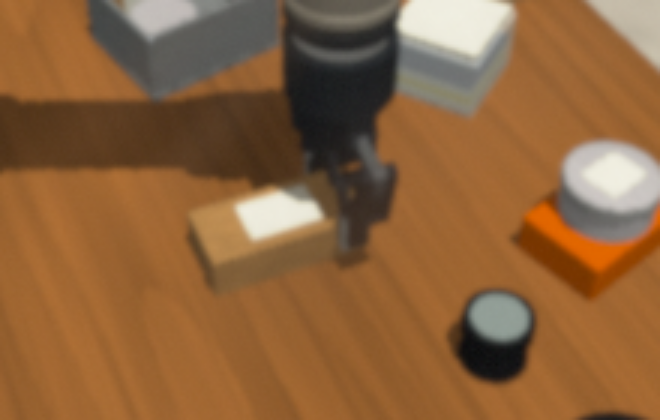

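The side crop shows the carton gripped at its +x end, at (350,220). I'll tip it about its far lower edge, with a slight press on the desk.

```bash
python3 -m inch '50 0.04 0 -0.12 0; 50 0.11 0 -0.25 0; 50 0.18 0 -0.38 0; 50 0.27 0 -0.51 0; 50 0.36 0 -0.63 0; 50 0.47 0 -0.75 0; 50 0.58 0 -0.86 0; 50 0.71 0 -0.95 0; 50 0.71 0 -0.95 0'; python3 go.py;  python3 - <<'E'
from cell import manip, imaging
import cv2
p,d=imaging.camera("side"); cv2.imwrite("pics/s2.png",cv2.resize(p[130:290,180:400],None,fx=3,fy=3))
E
```

```text
t: 4.08
tool_pos: [0.5702, -0.017, 0.0644]
eef_rot: [[-1.0, 0.028, 0.0], [0.028, 1.0, 0.0], [-0.0, 0.0, -1.0]]
contact_force: [0.5, 0.1, -1.3]
gripper_width: 0.0547
t 4.08 p [570.2 -17.   64.4] yaw 88.4 q7 98.2 w 54.7 F [ 0.5  0.1 -1.3] M [ 0.02 -0.03  0.03]
```

View pics/s2.png

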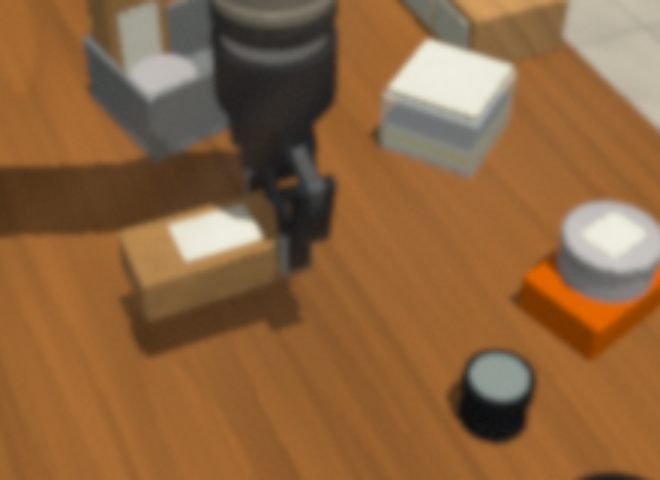

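```bash
cat > tilt.py <<'E'
from h import *
from cell import manip, imaging
for n in("side","top"):
    m=imaging.camera_model(n); p,d=imaging.camera(n); W=cloud(d,m["mtx"],m["world_to_cam"]).reshape(-1,3)*1000
    P=W[(W[:,1]>-42)&(W[:,1]<6)&(W[:,2]>8)]
    print(n,[(x,int(np.percentile(q,90)),int(q.min())) for x in range(430,640,10) if len(q:=P[(P[:,0]>=x)&(P[:,0]<x+10)][:,2])>8])
E
python3 tilt.py; python3 -m inch '50 -0.2 0 0.2 0; 50 -0.4 0 0.44 0; 50 -0.55 0 0.7 0; 50 -0.65 0 0.85 0; 50 -0.65 0 0.88 0; 54.5 -0.65 0 0.88 0; 54.5 -0.65 0 0.88 0'; python3 go.py; python3 tilt.py
```

```text
side [(430, 480, 472), (440, 481, 466), (450, 481, 460), (460, 479, 55), (470, 478, 77), (480, 475, 70), (490, 462, 89), (500, 94, 90), (510, 94, 90), (520, 93, 90), (530, 379, 90), (540, 369, 90), (550, 172, 55), (560, 167, 90), (580, 172, 94), (590, 370, 169), (600, 454, 197)]
top [(430, 568, 520), (440, 562, 510), (450, 555, 500), (460, 548, 60), (470, 542, 85), (480, 536, 86), (490, 529, 86), (500, 522, 86), (510, 516, 83), (520, 509, 86), (530, 502, 88), (540, 495, 88), (550, 489, 477), (560, 482, 464), (570, 468, 456), (580, 466, 450), (590, 462, 450), (600, 455, 439)]
t: 5.1
tool_pos: [0.6097, -0.0181, 0.0117]
eef_rot: [[-1.0, 0.028, 0.001], [0.028, 1.0, 0.0], [-0.001, 0.0, -1.0]]
contact_force: [-0.4, 0.5, -1.0]
gripper_width: 0.0546
t 5.10 p [609.7 -18.1  11.7] yaw 88.4 q7 99.5 w 54.6 F [-0.4  0.5 -1. ] M [-0.03 -0.02 -0.02]
side [(430, 479, 458), (440, 479, 452), (450, 478, 445), (460, 477, 436), (470, 476, 429), (480, 475, 421), (490, 473, 414), (500, 470, 8), (510, 468, 37), (520, 467, 37), (530, 466, 37), (540, 466, 38), (550, 463, 37), (560, 458, 37), (570, 438, 37), (580, 438, 27), (590, 435, 38), (600, 430, 38), (610, 422, 39), (620, 419, 37), (630, 413, 112)]
top [(430, 567, 501), (440, 548, 493), (450, 542, 491), (460, 534, 478), (470, 528, 471), (480, 521, 468), (490, 513, 460), (500, 506, 10), (510, 498, 30), (520, 491, 32), (530, 483, 33), (540, 476, 32), (550, 469, 34), (560, 461, 33), (570, 454, 34), (580, 446, 35), (590, 439, 38), (600, 431, 412), (610, 415, 409), (620, 413, 403), (630, 409, 396)]
```

```bash
sed -i 's/&(W\[:,2\]>8)/\&(W[:,2]>8)\&(W[:,2]<150)/' tilt.py; python3 -m inch '55 0 0 0 0; 55 0.05 0 -0.2 0; 55 0.11 0 -0.4 0; 55 0.11 0 -0.4 0'; python3 go.py; python3 tilt.py
```

```text
t: 5.7
tool_pos: [0.6041, -0.018, 0.0372]
eef_rot: [[-1.0, 0.028, 0.004], [0.028, 1.0, 0.0], [-0.004, 0.0, -1.0]]
contact_force: [1.0, -0.5, -1.1]
gripper_width: 0.0554
t 5.70 p [604.1 -18.   37.2] yaw 88.4 q7 99.0 w 55.4 F [ 1.  -0.5 -1.1] M [-0.06 -0.03 -0.05]
side [(490, 61, 34), (500, 66, 32), (510, 66, 63), (520, 66, 63), (530, 66, 62), (540, 66, 63), (550, 66, 62), (560, 66, 63), (570, 66, 63), (580, 139, 63), (590, 143, 63), (600, 108, 64)]
top [(490, 64, 51), (500, 65, 59), (510, 66, 57), (520, 66, 56), (530, 66, 57), (540, 66, 59), (550, 64, 56), (560, 66, 58), (570, 64, 59)]
```

```bash
python3 -m inch '55.3 0 0 0.25 0; 55.3 0 0 0.25 0; 55.3 0 0 0.25 0'; python3 tilt.py;python3 -m inch '55.6 0 0 0 0; 55.6 0 0 0 0;55.6 0 0 0 0'; python3 tilt.py
```

```text
t: 6.18
tool_pos: [0.6024, -0.0179, 0.0193]
eef_rot: [[-1.0, 0.028, -0.001], [0.028, 1.0, -0.0], [0.001, -0.0, -1.0]]
contact_force: [-0.2, -0.2, -1.3]
gripper_width: 0.0556
side [(490, 46, 14), (500, 49, 45), (510, 49, 44), (520, 49, 45), (530, 49, 45), (540, 49, 46), (550, 49, 45), (560, 49, 46), (570, 49, 46), (580, 124, 45), (590, 127, 44), (600, 90, 45)]
top [(490, 46, 30), (500, 50, 43), (510, 48, 42), (520, 48, 43), (530, 50, 42), (540, 48, 42), (550, 49, 41), (560, 49, 42), (570, 48, 42)]
t: 6.65
tool_pos: [0.603, -0.0179, 0.0202]
eef_rot: [[-1.0, 0.028, 0.0], [0.028, 1.0, 0.0], [-0.0, 0.0, -1.0]]
contact_force: [-0.5, 0.0, -1.0]
gripper_width: 0.0556
side [(490, 46, 17), (500, 50, 45), (510, 50, 46), (520, 50, 47), (530, 50, 46), (540, 50, 46), (550, 50, 45), (560, 50, 47), (570, 50, 46), (580, 124, 46), (590, 128, 46), (600, 92, 47)]
top [(490, 47, 29), (500, 49, 42), (510, 49, 42), (520, 50, 43), (530, 49, 44), (540, 49, 41), (550, 49, 43), (560, 49, 43), (570, 48, 42)]
```

```bash
for i in 1; do python3 -m inch '55.8 0 0 0 0; 55.8 0 0 0 0;55.8 0 0 0 0' | grep width; python3 tilt.py|head -1;python3 -m inch '56 0 0 0 0; 56 0 0 0 0;56 0 0 0 0'|grep width; python3 tilt.py|head -1; done
```

```text
gripper_width: 0.0559
side [(490, 46, 15), (500, 50, 46), (510, 49, 45), (520, 49, 46), (530, 50, 46), (540, 50, 45), (550, 50, 46), (560, 50, 46), (570, 50, 47), (580, 124, 45), (590, 128, 46), (600, 92, 47), (610, 49, 46)]
gripper_width: 0.056
side [(490, 46, 17), (500, 49, 46), (510, 49, 46), (520, 49, 46), (530, 50, 45), (540, 50, 46), (550, 50, 45), (560, 50, 47), (570, 50, 47), (580, 123, 46), (590, 127, 46), (600, 92, 47), (610, 49, 46)]
```

```bash
python3 -m inch '56.2 0 0 0 0; 56.2 0 0 0 0;56.2 0 0 0 0' | grep width; python3 tilt.py|head -1;python3 -m inch '56.4 0 0 0 0; 56.4 0 0 0 0;56.4 0 0 0 0'|grep width; python3 tilt.py|head -1
```

```text
gripper_width: 0.0563
side [(490, 47, 17), (500, 49, 46), (510, 49, 46), (520, 49, 46), (530, 50, 46), (540, 50, 46), (550, 50, 45), (560, 50, 46), (570, 50, 46), (580, 124, 46), (590, 127, 46), (600, 91, 46), (610, 48, 47)]
gripper_width: 0.056
side [(500, 37, 8), (510, 38, 18), (520, 38, 28), (530, 38, 30), (540, 38, 21), (550, 38, 33), (560, 38, 34), (570, 38, 35), (580, 123, 34), (590, 128, 35), (600, 91, 34)]
```

```bash
sed -i 's/("side","top")/("side",)/' tilt.py; python3 -m inch '70 0 0 0 0; 75 0 0 -0.1 0; 75 -0.33 0 -0.1 0; 75 -0.33 0 -0.1 0; 55.6 -0.33 0 -0.1 0; 55.6 -0.33 0 -0.1 0;55.6 -0.33 0 -0.1 0;55.6 -0.33 0 -0.25 0;55.6 -0.33 0 -0.4 0;55.6 -0.33 0 -0.4 0';python3 go.py; python3 tilt.py
```

```text
t: 9.9
tool_pos: [0.624, -0.0185, 0.0456]
eef_rot: [[-1.0, 0.027, 0.003], [0.027, 1.0, -0.0], [-0.003, 0.0, -1.0]]
contact_force: [-0.0, 0.6, 0.1]
gripper_width: 0.0557
t 9.90 p [624.  -18.5  45.6] yaw 88.4 q7 98.8 w 55.7 F [-0.   0.6  0.1] M [-0.02 -0.17  0.01]
side [(500, 37, 8), (510, 39, 19), (520, 41, 13), (530, 43, 30), (540, 45, 40), (550, 46, 12), (560, 48, 45), (570, 50, 45), (580, 52, 48), (590, 53, 50), (600, 145, 50), (610, 143, 51), (620, 117, 53)]
```

It pivots now, at about 11°. I'll continue along the arc.

```bash
python3 -m inch '55.6 0.09 0 -0.15 0; 55.6 0.18 0 -0.3 0;55.6 0.29 0 -0.44 0;55.6 0.4 0 -0.57 0;55.6 0.54 0 -0.69 0;55.6 0.68 0 -0.8 0;55.6 0.83 0 -0.89 0;55.6 0.98 0 -0.97 0;55.6 0.98 0 -0.97 0';python3 go.py; python3 tilt.py
```

```text
t: 11.08
tool_pos: [0.5638, -0.0168, 0.103]
eef_rot: [[-1.0, 0.028, 0.001], [0.028, 1.0, 0.0], [-0.001, 0.0, -1.0]]
contact_force: [0.9, 1.1, 0.0]
gripper_width: 0.0555
t 11.07 p [563.8 -16.8 103. ] yaw 88.4 q7 97.2 w 55.5 F [0.9 1.1 0. ] M [-0.05 -0.19 -0.01]
side [(480, 33, 18), (490, 44, 15), (500, 56, 8), (510, 68, 9), (520, 80, 44), (530, 91, 27), (540, 103, 62), (550, 113, 101), (560, 114, 106)]
```

```bash
python3 -m inch '55.6 0.16 0 -0.06 0; 55.6 0.33 0 -0.12 0;55.6 0.5 0 -0.15 0;55.6 0.68 0 -0.17 0;55.6 0.85 0 -0.17 0;55.6 1.03 0 -0.16 0;55.6 1.2 0 -0.13 0; 55.6 1.36 0 -0.09 0;55.6 1.36 0 -0.09 0';python3 go.py; python3 tilt.py;python3 - <<'E'
from cell import manip, imaging
import cv2
p,d=imaging.camera("side"); cv2.imwrite("pics/s3.png",cv2.resize(p[110:290,150:370],None,fx=3,fy=3))
E
```

```text
t: 12.25
tool_pos: [0.4804, -0.0146, 0.1084]
eef_rot: [[-1.0, 0.028, -0.002], [0.028, 1.0, 0.001], [0.002, 0.001, -1.0]]
contact_force: [-1.5, -0.5, 9.6]
gripper_width: 0.0559
t 12.25 p [480.4 -14.6 108.4] yaw 88.4 q7 95.2 w 55.9 F [-1.5 -0.5  9.6] M [-0.02  0.39 -0.02]
side [(470, 102, 8), (480, 98, 9), (490, 120, 8), (500, 121, 11)]
```

View pics/s3.png

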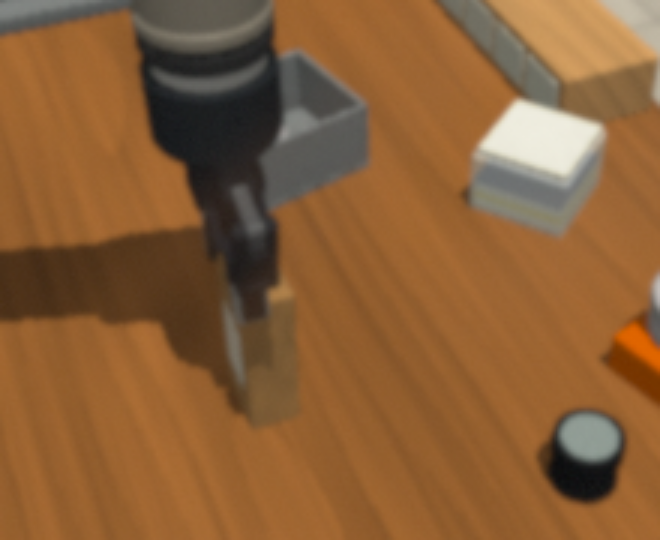

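The side crop shows the carton standing on its end at (270,350), with its top at 121 mm. I'll release, rise and locate it.

```bash
python3 -m inch '58 0 0 0 0; 65 0 0 0 0; 75 0 0 -0.1 0;80 0 0 -0.6 0;80 0 0 -1.3 0;80 0 0 -1.6 0'>/dev/null
cat > loc.py <<'E'
from h import *
import sys
from cell import imaging
x,y,r,z0,z1=map(float,sys.argv[1:6])
for n in("side","top"):
    m=imaging.camera_model(n); p,d=imaging.camera(n); W=cloud(d,m["mtx"],m["world_to_cam"]).reshape(-1,3)
    P=W[(np.hypot(W[:,0]*1000-x,W[:,1]*1000-y)<r)&(W[:,2]*1000>z0)&(W[:,2]*1000<z1)]
    print(n,rect(P) if len(P)>5 else len(P),"z med %.1f"%(np.median(P[:,2])*1000) if len(P) else "")
E
python3 go.py 490 -18 220 0; python3 loc.py 490 -18 60 112 127
```

```text
t 13.10 p [483.6 -14.7 206.3] yaw 88.4 q7 92.6 w 80.2 F [-0.7 -0.7 -0.5] M [-0.01 -0.01 -0.02]
shift [-0.109 -0.051 -0.228] turn 17.68 dist 15.0 (rows>=9)
side c=(489.7,-16.2) 57.5x36.3 long-axis 88.8 n=440 z med 120.6
top 0
```

```bash
python3 -m inch '80 -0.1 -0.03 0 2; 80 -0.1 -0.03 0 4;80 -0.1 -0.03 0 6;80 -0.1 -0.03 0 8;80 -0.1 -0.03 0 10;80 -0.1 -0.03 0 12;80 -0.1 -0.03 0 14;80 -0.1 -0.03 0 16;80 -0.1 -0.03 0 17.9;80 -0.1 -0.03 0 17.9'>/dev/null; python3 go.py 489.5 -15.5 81 -1.2; python3 loc.py 490 -16 60 112 127
```

```text
t 14.45 p [487.5 -16.5 202.5] yaw -1.0 q7 6.6 w 79.7 F [ 0.1 -0.3  0.7] M [-0.04 -0.03 -0.01]
shift [0.017 0.039 2.025] turn 0.05 dist 122.0 (rows>=3)
side c=(490.0,-16.0) 55.8x35.4 long-axis 88.6 n=431 z med 120.5
top 0
```

```bash
python3 -m inch '80 0.02 0.04 0.7 0; 80 0.02 0.04 1.3 0;80 0.02 0.04 1.8 0;80 0.02 0.04 2.02 0;80 0.02 0.04 2.02 0;45 0.02 0.04 2.02 0;30 0.02 0.04 2.02 0;30 0.02 0.04 2.02 0;30 0.02 0.04 2.02 0;30 0.02 0.04 2.02 0'>/dev/null; python3 go.py; python3 -m inch '30 0 0 -0.3 0; 30 0 0 -0.8 0; 30 0 0 -1.4 0; 30 0 0 -1.7 0; 30 0 0 -1.7 0' >/dev/null; python3 go.py 600 175 185 -77; python3 loc.py 490 -16 60 210 236
```

```text
t 15.80 p [491.2 -15.3  83.6] yaw -1.1 q7 11.6 w 35.6 F [-0.9  0.1  6.2] M [-0.01  0.49 -0.01]
t 16.43 p [491.9 -15.4 185.8] yaw -1.1 q7 7.2 w 35.3 F [ 0.9 -0.3 -1.5] M [-0.02 -0.03  0.01]
shift [3.206 1.742 0.022] turn 15.19 dist 219.0 (rows>=8)
side c=(492.8,-25.4) 72.7x61.9 long-axis 39.2 n=711 z med 222.9
top 0
```

```bash
python3 go.py 629 217 185 -77 | tail -1;  python3 -m inch '30 0 0 0 1.6; 30 0.5 0.3 0 3.4;30 1.2 0.6 0 5.2;30 1.9 1 0 7;30 2.6 1.4 0 8.8;30 3.2 1.7 0 10.6;30 3.6 2 0 12.4;30 3.85 2.2 0 14;30 3.88 2.24 0 15.2;30 3.88 2.24 0 15.2'; python3 go.py 609.5 273.7 185 -77
python3 - <<'E'
from cell import imaging
import cv2,numpy as np
a=[]
for n,(u,v) in (("side",(250,140)),("top",(185,225))):
    p,d=imaging.camera(n); a.append(cv2.resize(p[max(0,v-75):max(0,v-75)+150,u-75:u+75],None,fx=2.6,fy=2.6,interpolation=cv2.INTER_CUBIC))
cv2.imwrite("pics/s4.png",np.hstack(a))
E
```

```text
shift [ 3.912  2.242 -0.024] turn 15.19 dist 271.0 (rows>=8)
t: 17.77
tool_pos: [0.6287, 0.2149, 0.1821]
eef_rot: [[0.974, 0.225, -0.003], [0.225, -0.974, -0.002], [-0.004, 0.001, -1.0]]
contact_force: [-0.4, -1.2, -1.5]
gripper_width: 0.0354
t 17.77 p [628.7 214.9 182.1] yaw -77.0 q7 -80.3 w 35.4 F [-0.4 -1.2 -1.5] M [-0.01  0.01 -0.02]
shift [-0.092 -1.027 -0.049] turn -0.0 dist 62.0 (rows>=2)
```

View pics/s4.png

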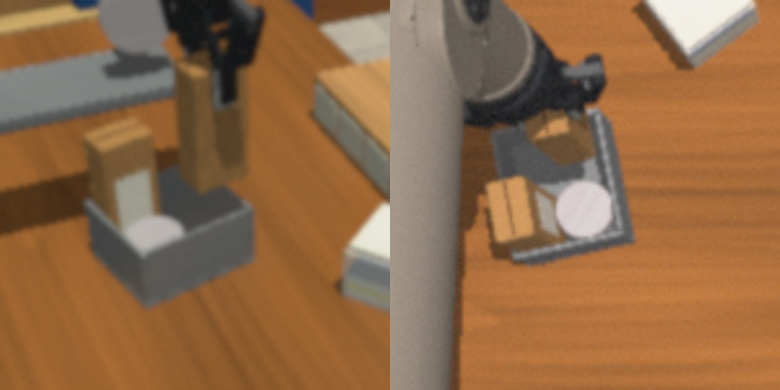

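Both views show the carton hanging upright over the free half of the box (side crop at (210,130), top crop at (560,135)). Next I'll measure how it hangs relative to the box, using the same camera.

```bash
cat > inbox.py <<'E'
from h import *
from cell import imaging
import sys
C={"side":(589.1,236.8),"top":(587.9,239.2)}; a=np.radians(13.05)
def bx(n):
    m=imaging.camera_model(n); p,d=imaging.camera(n); W=cloud(d,m["mtx"],m["world_to_cam"]).reshape(-1,3)*1000
    q=W[:,:2]-C[n]; return np.c_[q[:,0]*np.cos(a)+q[:,1]*np.sin(a),-q[:,0]*np.sin(a)+q[:,1]*np.cos(a),W[:,2]]
def rep(n,B,name,x0,x1,y0,y1,z0,z1,st=12):
    for z in range(z0,z1,st):
        P=B[(B[:,0]>x0)&(B[:,0]<x1)&(B[:,1]>y0)&(B[:,1]<y1)&(B[:,2]>=z)&(B[:,2]<z+st)]
        if len(P)>10: print(n,name,z,"x",np.percentile(P[:,0],[1,50,99]).round(1),"y",np.percentile(P[:,1],[1,15,50,99]).round(1),len(P))
E
python3 - <<'E'
from inbox import *
B=bx("side")
rep("side",B,"fc",-70,2,0,60,70,142)
rep("side",B,"car",0,80,-70,30,95,180)
E
```

```text
side fc 70 x [-58.  -36.9  -4.1] y [11.2 13.1 14.6 43.5] 106
side fc 82 x [-58.1 -40.7  -2.6] y [12.2 13.3 14.6 46.4] 101
side fc 94 x [-57.9 -37.2  -5.5] y [11.7 13.  14.6 47.7] 110
side fc 106 x [-58.4 -38.5  -4.2] y [11.9 13.  14.8 46.1] 114
side fc 118 x [-58.5 -36.6  -3. ] y [11.7 13.3 15.  45.6] 113
side fc 130 x [-57.9 -33.6  -3.3] y [12.5 14.2 23.1 48.8] 244
side car 95 x [ 6.1 22.  61.2] y [-48.6 -47.3 -46.1 -20.5] 45
side car 107 x [ 6.6 24.7 60.2] y [-49.5 -48.  -46.6 -13.4] 109
side car 119 x [ 6.1 24.6 61.8] y [-50.  -48.4 -47.  -14.9] 118
side car 131 x [ 6.3 22.9 61.1] y [-49.9 -48.3 -47.1 -16.8] 115
side car 143 x [ 5.6 24.3 61.8] y [-50.3 -48.7 -47.  -18.2] 119
side car 155 x [ 6.1 24.9 61.6] y [-49.9 -48.7 -47.4 -14.4] 127
side car 167 x [ 6.1 22.5 61.4] y [-50.7 -49.  -47.6 -16.9] 127
side car 179 x [ 5.8 18.6 62.6] y [-56.3 -49.9 -47.8 -17.6] 111
```

```bash
python3 -m inch '30 -0.09 -0.4 0 0; 30 -0.09 -0.8 0 0;30 -0.09 -0.98 0 0;30 -0.09 -0.98 0 0; 30 -0.09 -0.98 0.3 0;30 -0.09 -0.98 0.3 0;30 -0.09 -0.98 0.3 0'>/dev/null; python3 go.py
python3 - <<'E'
from inbox import *
B=bx("side")
rep("side",B,"fc",-70,0,0,60,82,142,24)
rep("side",B,"car",0,80,0,60,82,160)
E
```

```text
t 18.80 p [611.1 270.  166. ] yaw -77.2 q7 -85.1 w 35.2 F [ 0.6 -0.3 -1.6] M [-0.01  0.04  0.05]
side fc 82 x [-58.2 -39.6  -2.6] y [11.5 12.7 14.7 46.6] 213
side fc 106 x [-58.  -38.5  -2.4] y [11.9 13.2 15.  45.9] 226
side fc 130 x [-57.5 -32.8  -3. ] y [12.  14.6 23.3 49.4] 276
side car 82 x [ 2.4 27.5 55.9] y [ 8.9 10.7 12.1 23.5] 59
side car 94 x [ 1.5 25.4 55.9] y [ 7.9  9.6 11.3 21.9] 88
side car 106 x [ 2.  25.  56.6] y [ 8.7  9.8 11.1 19.9] 90
side car 118 x [ 1.8 24.1 56.7] y [ 8.2  9.5 11.2 22.2] 93
side car 130 x [ 1.8 21.4 58.1] y [ 7.4  9.3 11.1 42.5] 106
side car 142 x [ 1.5 20.9 54.3] y [ 8.1  9.6 11.1 42.8] 113
side car 154 x [ 1.1 18.4 55. ] y [ 7.7  9.3 10.8 41.7] 112
```

```bash
python3 -m inch '30 0 -0.025 0.1 0; 30 0 -0.025 0.3 0; 30 0 -0.025 0.5 0; 30 0 -0.025 0.7 0; 30 0 -0.025 0.9 0; 30 0 -0.025 1.05 0; 30 0 -0.025 1.15 0; 30 0 -0.025 1.15 0'>/dev/null; python3 go.py; python3 -m inch '30 0 0 0.05 0; 30 0 0 0.1 0; 30 0 0 0.13 0; 30 0 0 0.13 0'>/dev/null; python3 go.py
```

```text
t 19.85 p [610.5 272.4  97. ] yaw -77.1 q7 -83.5 w 35.5 F [-0.4 -0.4 -1.2] M [-0.04  0.05 -0.02]
t 20.35 p [610.6 272.4  89.5] yaw -77.1 q7 -83.3 w 35.0 F [ 0.3  0.1 -1.1] M [ 0.02 -0.06 -0.07]
```

```bash
python3 -m inch '30 0 0 0.02 0; 30 0 0 0.03 0; 30 0 0 0.03 0'>/dev/null; python3 go.py; python3 -m inch '30 0 0 0.02 0; 30 0 0 0.03 0; 30 0 0 0.03 0'>/dev/null; python3 go.py
```

```text
t 20.73 p [611.  272.5  88.8] yaw -77.1 q7 -83.3 w 35.3 F [-1.1 -0.   3.7] M [-0.09  0.32 -0.01]
t 21.10 p [611.2 272.5  88.7] yaw -77.1 q7 -83.2 w 35.5 F [-3.5 -0.8 10.3] M [-0.32  0.94 -0.02]
```

```bash
python3 -m inch '38 0 0 -0.02 0; 45 0 0 -0.02 0; 55 0 0 -0.02 0; 60 0 0 -0.1 0; 60 0 0 -0.5 0; 60 0 0 -1.1 0; 60 0 0 -1.9 0; 70 0 -0.3 -2 0; 70 0 0 -2 0'>/dev/null; python3 go.py 502 -296 200 -77;  python3 go.py 502 -296 200 13;python3 - <<'E'
from inbox import *
B=bx("side")
rep("side",B,"fc",-70,0,0,60,82,142,24)
rep("side",B,"car",0,80,0,60,70,130)
E
```

```text
t 22.23 p [609.6 277.9 206.2] yaw -76.6 q7 -86.1 w 69.8 F [ 0.6 -0.8 -0.6] M [0.   0.03 0.01]
shift [-3.959  8.891  0.063] turn 0.08 dist 584.0 (rows>=11)
t 22.23 p [609.6 277.9 206.2] yaw -76.6 q7 -86.1 w 69.8 F [ 0.6 -0.8 -0.6] M [0.   0.03 0.01]
shift [-3.959  8.891  0.063] turn -17.92 dist 584.0 (rows>=11)
side fc 82 x [-58.4 -38.4  -3.2] y [11.3 13.2 14.8 46.2] 216
side fc 106 x [-58.1 -38.5  -3.3] y [11.9 13.3 14.9 45.4] 225
side fc 130 x [-58.  -33.1  -3.2] y [12.6 14.4 23.2 48.6] 277
side car 70 x [ 3.2 28.5 55.7] y [10.  12.2 13.9 23.4] 81
side car 82 x [ 2.6 28.4 57.7] y [11.  13.1 14.2 25.6] 81
side car 94 x [ 2.5 27.  58.6] y [10.7 12.2 13.6 23.6] 93
side car 106 x [ 2.  26.3 56.3] y [11.3 12.3 14.  21.1] 83
side car 118 x [ 2.8 30.2 57.6] y [11.8 13.8 23.3 48.5] 210
```

```bash
python3 -m inch '70 -0.3 0.6 0 -1.5; 70 -0.6 1.3 0 -3; 70 -1 2.1 0 -5; 70 -1.3 2.9 0 -7; 70 -1.7 3.8 0 -9; 70 -2.1 4.7 0 -11; 70 -2.5 5.6 0 -13; 70 -2.9 6.5 0 -15; 70 -3.3 7.4 0 -16.5; 70 -3.6 8.1 0 -17.5'>/dev/null; python3 go.py 502 -295.7 150 13
```

```text
t 23.52 p [ 506.4 -253.   205.1] yaw 10.4 q7 46.5 w 69.9 F [0.2 0.1 0.2] M [-0.02 -0.04  0.04]
shift [-0.688 -0.198  0.918] turn -0.53 dist 70.0 (rows>=2)
```

```bash
python3 -m inch '70 -0.4 -0.1 0.4 -0.3; 70 -0.69 -0.2 0.9 -0.5; 70 -0.69 -0.2 0.9 -0.5; 70 -0.69 -0.2 1.5 -0.5; 70 -0.69 -0.2 2 -0.5; 70 -0.69 -0.2 2.18 -0.5; 70 -0.69 -0.2 2.18 -0.5'>/dev/null; python3 go.py 502 -295.7 74 13
python3 - <<'E'
from cell import imaging
import cv2,numpy as np
a=[]
for n,(u,v) in (("side",(302,330)),("top",(389,253))):
    p,d=imaging.camera(n); a.append(cv2.resize(p[v-75:v+75,u-75:u+75],None,fx=2.6,fy=2.6,interpolation=cv2.INTER_CUBIC))
cv2.imwrite("pics/s5.png",np.hstack(a))
E
```

```text
t 24.40 p [ 504.9 -291.7   75.5] yaw 13.0 q7 56.7 w 69.9 F [-0.1  0.4  0.2] M [-0.06 -0.04  0.03]
shift [-0.054 -0.061  0.025] turn -0.01 dist 5.0 (rows>=1)
```

View pics/s5.png

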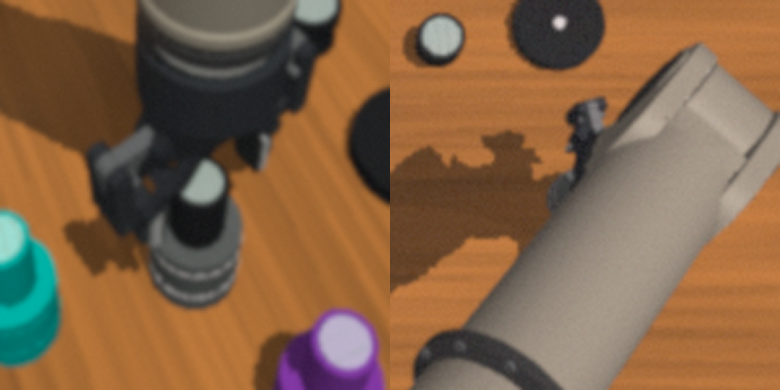

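The side crop shows the fingers on either side of the black lens neck at (200,200), clear of the turquoise and purple ones. I'll correct the 5 mm residual, close and lift.

```bash
python3 -m inch '70 -0.05 -0.06 0 0; 70 -0.05 -0.06 0 0; 70 -0.05 -0.06 0 0'>/dev/null; python3 go.py; python3 -m inch '50 0 0 0 0; 28 0 0 0 0; 28 0 0 0 0; 28 0 0 0 0; 28 0 0 0 0; 28 0 0 -0.1 0; 28 0 0 -0.3 0;28 0 0 -0.3 0'>/dev/null; python3 go.py 629 217 200 13; python3 loc.py 502 -296 32 8 60
```

```text
t 24.88 p [ 501.8 -296.4   75.7] yaw 12.9 q7 57.2 w 70.0 F [ 0.5 -0.3 -0.1] M [-0.02 -0.02 -0.01]
t 25.88 p [ 502.6 -296.7   94.5] yaw 12.9 q7 56.6 w 32.9 F [ 0.4 -0.5 -3.7] M [-0.04 -0.    0.01]
shift [ 7.871  3.973 -1.765] turn -0.01 dist 539.0 (rows>=10)
side c=(495.8,-309.7) 56.0x27.0 long-axis -31.1 n=362 z med 41.9
top c=(506.3,-273.8) 46.4x12.0 long-axis -9.8 n=49 z med 43.2
```

```bash
python3 -m inch '28 0.1 0.05 -0.4 0; 28 0.4 0.2 -0.9 0; 28 0.9 0.45 -1.4 0; 28 1.5 0.75 -1.7 0; 28 2.2 1.1 -1.7 0; 28 2.9 1.45 -1.7 0; 28 3.6 1.8 -1.7 0; 28 4.3 2.15 -1.7 0; 28 5 2.5 -1.7 0; 28 5.6 2.8 -1.7 0'>/dev/null; python3 go.py 629 217 195 13
```

```text
t 27.23 p [590.1  71.3 194.7] yaw 13.0 q7 14.4 w 33.0 F [ 0.3 -0.2 -3.2] M [-0.06 -0.05 -0.01]
shift [ 2.221  1.177 -0.004] turn -0.0 dist 151.0 (rows>=3)
```

```bash
python3 -m inch '28 0.5 0.25 0 0; 28 1 0.5 0 0; 28 1.5 0.75 0 0; 28 1.9 0.95 0 0; 28 2.15 1.08 0 0; 28 2.25 1.14 0 0; 28 2.25 1.14 0 0'>/dev/null; python3 go.py 621 226.5 195 13;python3 - <<'E'
from inbox import *
B=bx("side")
rep("side",B,"lens",-20,80,-80,10,100,180)
rep("side",B,"tin",-70,0,-60,10,40,60,10)
E
```

```text
t 28.10 p [626.9 215.  195.1] yaw 12.9 q7 2.2 w 32.8 F [-0.4  0.1 -3.3] M [-0.06  0.05  0.  ]
shift [ 0.209 -0.053  0.001] turn -0.02 dist 13.0 (rows>=1)
side lens 112 x [ 5.5 19.9 47. ] y [-57.2 -56.2 -52.6 -29.9] 14
side lens 124 x [ 5.1 18.5 53.3] y [-59.3 -57.4 -52.5 -18.6] 100
side lens 136 x [ 4.5 17.2 53.4] y [-59.1 -57.3 -52.3 -24.1] 105
side lens 148 x [ 4.9 17.9 49.1] y [-59.5 -57.5 -53.2 -17.1] 104
side lens 160 x [ 4.5 17.9 49. ] y [-59.2 -57.4 -52.9 -21.4] 112
side lens 172 x [ 5.1 21.9 58.5] y [-58.7 -55.5 -45.9  -7.9] 203
side tin 40 x [-64.3 -49.6  -2.2] y [-53.6 -52.3 -50.9   9.6] 105
side tin 50 x [-64.4 -33.2  -3.4] y [-53.1 -51.1 -22.9   6.9] 309
```

```bash
python3 -m inch '28 0.1 -0.03 0 0; 28 0.21 -0.06 0.1 0; 28 0.21 -0.06 0.3 0; 28 0.21 -0.06 0.5 0; 28 0.21 -0.06 0.65 0; 28 0.21 -0.06 0.72 0; 28 0.21 -0.06 0.72 0'>/dev/null; python3 go.py 621 226.5 80.7 13;python3 - <<'E'
from inbox import *
B=bx("side")
rep("side",B,"lens",-20,80,-80,9,78,130)
rep("side",B,"car",0,56,9,60,80,110)
from cell import imaging
a=[]
for n,(u,v) in (("side",(250,140)),("top",(185,225))):
    p,d=imaging.camera(n); a.append(cv2.resize(p[v-75:v+75,u-75:u+75],None,fx=2.6,fy=2.6,interpolation=cv2.INTER_CUBIC))
cv2.imwrite("pics/s6.png",np.hstack(a))
E
```

```text
t 29.02 p [620.4 227.  151.7] yaw 12.9 q7 1.7 w 32.7 F [-0.4  0.1 -3.1] M [-0.02 -0.01 -0.03]
shift [-0.011  0.008  1.183] turn -0.02 dist 71.0 (rows>=2)
side lens 78 x [ 1.9 14.  50.2] y [-45.9 -43.8 -39.   -7.3] 85
side lens 90 x [ 1.2 15.9 52.9] y [-46.8 -44.5 -38.6 -10.2] 94
side lens 102 x [ 1.4 15.  45.3] y [-45.4 -44.3 -39.5 -10.9] 91
side lens 114 x [ 1.2 14.6 45.7] y [-45.9 -43.9 -39.5  -6.5] 95
side lens 126 x [ 1.  17.9 55. ] y [-46.  -43.1 -34.2   1.9] 183
side car 80 x [ 2.5  5.5 14.1] y [11.6 13.6 14.2 24.5] 23
side car 92 x [ 2.1  6.1 14.7] y [11.2 12.9 14.7 23.6] 29
side car 104 x [ 2.1  5.2 12.9] y [12.2 12.9 15.  24.3] 21
```

View pics/s6.png

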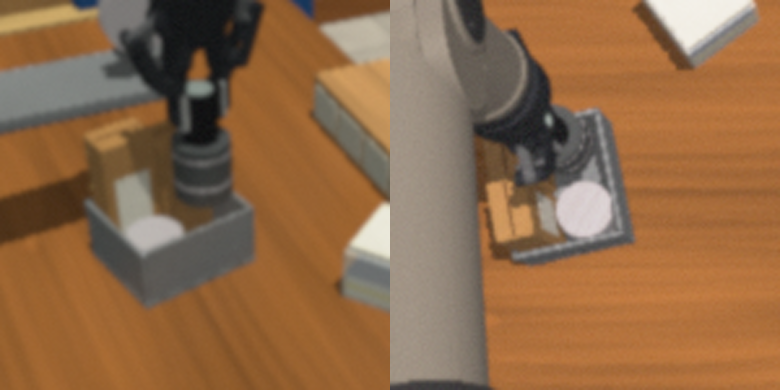

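The lens hangs upright over the free corner (side crop (203,165)), with its centre at about (29,-18) in the box frame. I'll lower it.

```bash
python3 -m inch '28 0 0 0.1 0; 28 0 0 0.3 0; 28 0 0 0.5 0; 28 0 0 0.7 0; 28 0 0 0.88 0; 28 0 0 1.02 0; 28 0 0 1.1 0; 28 0 0 1.1 0'>/dev/null; python3 go.py; python3 -m inch '28 0 0 0.03 0; 28 0 0 0.06 0; 28 0 0 0.06 0'>/dev/null; python3 go.py
```

```text
t 30.18 p [620.4 227.1  85.8] yaw 12.9 q7 2.8 w 32.4 F [ 0.1 -0.1 -3.9] M [-0.02 -0.04 -0.02]
t 30.55 p [620.5 227.2  82.5] yaw 12.9 q7 2.9 w 32.5 F [-0.7 -0.1 -3.5] M [ 0.05 -0.    0.01]
```

```bash
python3 -m inch '28 0 0 0.015 0; 28 0 0 0.03 0; 28 0 0 0.03 0'>/dev/null; python3 go.py; python3 -m inch '28 0 0 0.01 0; 28 0 0 0.02 0; 28 0 0 0.02 0'>/dev/null; python3 go.py
```

```text
t 30.93 p [620.5 227.2  80.7] yaw 12.9 q7 2.9 w 32.5 F [-0.8  0.1 -3.1] M [ 0.01  0.01 -0.01]
t 31.30 p [620.6 227.2  80.5] yaw 12.9 q7 2.9 w 32.3 F [-3.3 -0.7  4.7] M [-0.18  0.69  0.01]
```

```bash
python3 -m inch '36 0 0 -0.01 0; 42 0 0 -0.01 0; 52 0 0 -0.01 0; 60 0 0 -0.05 0; 60 0 0 -0.4 0; 60 0 0 -1 0; 60 0 0 -1.8 0; 60 0 0 -2.6 0; 60 -0.8 -0.4 -2.8 0;60 -1.6 -0.8 -2.8 0'>/dev/null; python3 -m inch '60 -0.8 -0.4 0 0; 60 -1.6 -0.8 0 0; 60 -2.4 -1.2 0 0; 60 -3.2 -1.6 0 0; 60 -4 -2 0 0; 60 -4 -2 0 0'>/dev/null; python3 go.py
python3 - <<'E'
from inbox import *
from cell import imaging
B=bx("side"); rep("side",B,"lens",-5,80,-80,9,66,120,24); rep("side",B,"fc",-70,0,0,60,82,142,24); rep("side",B,"car",0,60,9,60,80,130,24);rep("side",B,"tin",-58,0,-49,9,45,63,18)
T=bx("top")
for n,x0,x1,y0,y1,z0,z1 in(("lens top",0,60,-48,10,100,119),("car top",-1,70,5,60,112,130),("fc top",-70,5,5,60,132,150),("tin top",-57,0,-47,9,50,62)):
    P=T[(T[:,0]>x0)&(T[:,0]<x1)&(T[:,1]>y0)&(T[:,1]<y1)&(T[:,2]>z0)&(T[:,2]<z1)]; print(n,rect(P/1000),"z %.1f spread %.1f"%(np.median(P[:,2]),P[:,2].std()))
for n,(u,v) in dict(notes=(228,145),tins=(311,143),reel=(370,190),loupe=(333,192),purple=(437,238),turq=(387,297)).items():
    m=imaging.camera_model("top")
a=[]
for n,(u,v) in (("side",(250,140)),("top",(185,225))):
    p,d=imaging.camera(n); cv2.imwrite(f"pics/{n}_end.png",p); a.append(cv2.resize(p[v-75:v+75,u-75:u+75],None,fx=2.6,fy=2.6,interpolation=cv2.INTER_CUBIC))
    W0=cv2.imread(f"pics/{n}0.png"); df=cv2.absdiff(p,W0).max(2)>60
    if n=="top": print("bystander change px:",{k:int(df[v-25:v+25,u-25:u+25].sum()) for k,(u,v) in dict(notes=(228,150),tins=(311,147),reel=(379,187),loupe=(333,192),purple=(431,241),turq=(384,300)).items()})
cv2.imwrite("pics/s7.png",np.hstack(a))
E
```

```text
t 33.30 p [ 529.6 -145.1  248.5] yaw 12.2 q7 35.1 w 60.6 F [-0.6  0.3  0.1] M [0.04 0.   0.05]
side lens 66 x [-2.5 18.1 36.3] y [-52.8 -50.5 -29.9 -28.6] 13
side lens 114 x [13.3 20.5 34.4] y [-21.2 -16.9 -10.8  -0.9] 24
side fc 82 x [-58.  -40.4  -4.7] y [11.3 13.3 14.8 46.6] 194
side fc 106 x [-58.1 -38.9  -3.2] y [11.7 13.4 14.7 47.7] 223
side fc 130 x [-57.8 -33.3  -3.4] y [12.4 14.6 23.3 48.8] 280
side car 80 x [ 2.  12.1 27.2] y [11.2 12.8 14.5 26. ] 80
side car 104 x [ 2.4 25.  54.3] y [11.2 13.3 17.2 47.5] 267
side tin 45 x [-53.1 -40.8 -24.4] y [-34.7 -27.  -11.    8.2] 91
lens top c=(28.3,-19.1) 32.6x31.6 long-axis 76.7 n=165 z 114.0 spread 3.5
car top c=(30.8,29.7) 57.6x37.1 long-axis -0.2 n=363 z 123.9 spread 2.9
fc top c=(-30.1,30.9) 57.3x37.5 long-axis -0.1 n=373 z 138.9 spread 2.3
tin top c=(-30.3,-18.8) 54.7x53.0 long-axis 31.9 n=368 z 54.5 spread 2.1
bystander change px: {'notes': 0, 'tins': 110, 'reel': 1482, 'loupe': 1702, 'purple': 0, 'turq': 0}
```

View pics/s7.png

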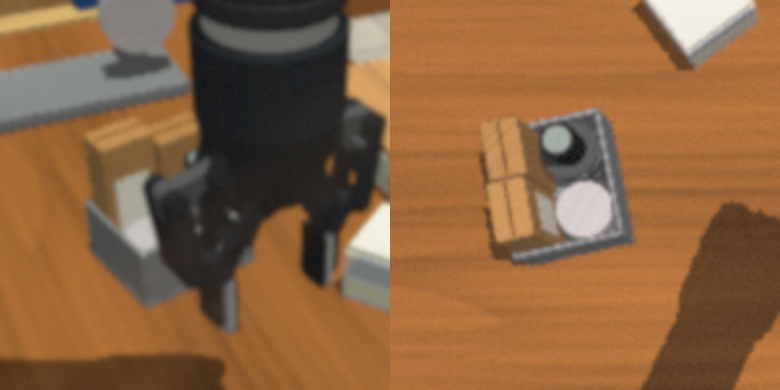

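Everything stands in the box. The loupe and reel are behind the arm in this view, so I'll shift the arm aside and check them.

```bash
python3 -m inch '60 0.8 -0.3 0 0; 60 1.6 -0.8 0 0; 60 2.4 -1.4 0 0; 60 3 -2 0 0; 60 3 -2.3 0 0; 60 3 -2.3 0 0'>/dev/null; python3 go.py
python3 - <<'E'
from cell import imaging
import cv2
for n,D in (("top",dict(notes=(228,150),tins=(311,147),reel=(379,187),loupe=(333,192),purple=(431,241),turq=(384,300))),("side",dict(reel=(387,312),loupe=(345,261),tins=(382,218),turq=(230,365),purple=(354,395)))):
    p,d=imaging.camera(n); df=cv2.absdiff(p,cv2.imread(f"pics/{n}0.png")).max(2)>60
    print(n,{k:int(df[v-25:v+25,u-25:u+25].sum()) for k,(u,v) in D.items()})
E
```

```text
t 34.25 p [356.6   8.2 247.8] yaw 13.2 q7 5.2 w 60.2 F [-0.5 -0.3  0.8] M [ 0.03 -0.05  0.02]
top {'notes': 0, 'tins': 0, 'reel': 0, 'loupe': 0, 'purple': 0, 'turq': 0}
side {'reel': 0, 'loupe': 0, 'tins': 0, 'turq': 0, 'purple': 0}
```

```bash
python3 -c "
from cell import manip; print(manip.sign_off())"
```

```text
the job is handed in; nothing more can be done
None
```

The carton and the lens are both in the box with the two filed things, and the job was handed in at about 34 s.

**Carton:** I tipped it onto its small end with a light grip at its very end, pivoting on the desk. I then gripped it again across its 36 mm thickness and lowered it into the box until it touched the floor.

**Lens:** I gripped it by the neck, carried it upright and lowered it into the remaining corner the same way.

**Last checks:**

| Thing | Top height, top camera (mm) | Expected (mm) |
|---|---|---|
| Carton | 124 | 125 |
| Lens | 114 | 115 |
| Filed carton | 139 | 140 |
| Filed tin | 54.5 | 55 |

- **Placing:** The carton's sides lie along the box's within 0.2°.
- **Other things:** The tins, reel, loupe and the two look-alikes show no change from the first pictures in either camera. The notes show none in the top view; I did not compare them in the side view.
- **Contact force:** About 10 N was the most I read when setting things down. I read it only at the end of each move.

**What went wrong:**
- My first try at tipping only lifted the carton flat.
- While I eased the grip to let it pivot, the carton slipped out and fell about 12 mm flat onto the desk. This was before it went near the box.

The two cameras disagreed by 1 to 2.5 mm in position, so I aimed using the mean of the two or one camera throughout.

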